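# Shut and latch the fastener assortment case

### The arm

A 6-joint arm with a two-finger parallel gripper is mounted at the origin on the work surface. World frame = base frame: x ahead of the robot, y to its left, z up, the work surface at z = 0. Lengths are in m, angles in degrees, forces in N, time in s.
With the tool pointing down it reaches from about 0.4 to 0.825 m from the base axis. Payload 7 kg.
Tool frame: the origin (TCP) lies midway between the tips of the shut fingers; the grasp point (between the pads) lies ctrl.grasp_offset behind it (ctrl.grasp_offset is the distance from the TCP to the grasp point, in m); z points along the fingers, y is the line along which they close (so a half turn about z gives the same grasp; the last joint's range is limited). The gripper opens to 88 mm and grips with 3 to 60 N. Pads are 19 mm wide; open, the fingers measure 130 mm over their backs; the gripper's body (78 mm by 193 mm) begins 47 mm behind the grasp point.
Start: joints at [-51.847, 20.546, 0.682, 0, -70.136, -16.507], TCP at [0.249, -0.627, 0.227] pointing down, gripper open.
Joint ranges: [-176.03, 176.03], [-82.01, 121.73], [-58.28, 71.71], [-173.87, 95.51], [-174.79, -0.11], [-173.66, 173.66]. Speed limits (degrees/s): [136.94, 136.94, 172.46, 180, 180, 180].

### API

Orientations are given as [roll, pitch, yaw] about the fixed x, y, z axes, in that order (R = Rz(yaw) Ry(pitch) Rx(roll)).
In Python, from plant import ctrl gives the robot as it stands. The module is installed in compiled form; this text tells all that it offers.
- The arm moves only by the tool send_rows, never from a script. Its argument "increments" is a list that holds one entry, the list of rows, each a list of 4 numbers: the shift along the world's x, y, z normalised to -1 to 1, where 1 is 0.2 m, then the turn about the world's z normalised to -1 to 1, where 1 is 1.5 rad. In form: [[[x, y, z, roll], ...]]. A call has 1 to 12 rows; each row is the pose to reach, as a shift and turn from the pose commanded when the call began; what a row does not reach only later rows make up. A row lasts 1/8 s, in which the tool goes at most 62.5 mm and 10.7 degrees, less where a joint would pass 70% of its speed; a pose out of reach is approached as far as the arm can. A call with a number of a shift or a turn outside -1 to 1 is refused whole. A call with a gripper value outside its range is refused whole. "jaw" is the opening, from 0 (shut) to 1 (fully open), set as the call begins (left out, the last holds). The fingers move at their own pace and stop on an object; the grip force is fixed at half the most. Time passes only in rows, so rows that repeat a pose let the fingers close. It gives the time, the measured TCP pose, the force, the opening and the grip force at its end, in the units of the state.
- ctrl.get_obs(): the state, without advancing time (a new reading comes with each control period).
- ctrl.snapshot(name): name is "scene" or "top" or "wrist"; returns the picture (420x560x3 uint8, red, green, blue); there is no depth.
- ctrl.calibration(name): a dict with "mtx" (3x3 intrinsics, pixels), "eye" and "attitude" of the camera in the world. Camera axes: x right, y up, looking along -z (the intrinsics and any distortion apply to the point x, -y, -z); pixel columns grow to the right and rows downward; lengths in m; the calibration is good to about 2 mm. A picture is of the moment at which its call begins: read the wrist's pose just before it. calibration takes no time and is no camera call; for the wrist camera it gives the pose at the moment of the call.
- ctrl.close_job(): hands the job in; it is judged then, once.
Trained networks look in the newest picture that a camera, given by its name, has taken for a name from the list of things; names that differ only in an ending like _2 or _b are one class to them, and where a whole thing is asked for, a point or a joint stands for the part that bears it (a point fixed in the world has none). Each returns a list of dicts, best first, with "conf" (0 to 1); they miss things now and then, are a little off and sometimes report something else, mostly with a low value. They report only what shows in the picture. A call takes as long as a camera call.
- ctrl.trace(thing, camera): "mask" (420x560 bool, what is visible of it) and "bbox" ([left, top, right, bottom] in pixels, round what is visible of it).
- ctrl.spot_point(thing, camera): "pixel" ([row, column] in pixels: a listed point, or the origin of a listed thing).
The state is a dict: "clock": time; "joint_pos": joint angles; "qvel": joint speeds; "tau": joint torques, N m; "tool_pos": TCP position; "orientation": TCP orientation; "force": force on the tool from outside, world axes, zero at the start; "moment": the same for the moment, N m; "opening": finger opening in m; "gripper_force": force on a finger pad.
Only numpy, scipy, OpenCV 4.12 (cv2) and the standard library are available. Lean on these libraries where they do the work, as an engineer would, in place of code of your own. Each camera call takes 0.05 s, during which the arm holds its last target. There are 200 camera calls.

### The job

The assortment case of screws and plugs has been left open on the counter. Push its lid down from the outside until it is fully shut, then push both of its front latches down and in until they lie flat against the front of the case, and move the hand clear. Push only, with the fingertips or the outside of the fingers: do not pinch the lid or reach under it, do not lift, tip or shove the case, and leave the other goods on the counter where they are.

Things in the scene. Friction and masses are not known exactly. Their poses are not given: they have to be found in the camera images.
- case: loose assortment case, 2.7 kg, 210 mm deep (x) by 310 wide (y); open black base 45 mm high, 12 compartments of fasteners; 57 mm high when shut. Origin: centre of the underside; x points from the front (latch side, towards the robot) to the hinge side, y left, z up. A fixed carrying loop, 90 mm wide, stands out 29 mm from the middle of the front at 24 mm height, between the latches.
- lid (a joint): angle (rad) of the lid about its hinge along the back of the case (parallel to the case's y): 0 = fully shut, 1.57 = upright, limit 1.75. Clear flat panel in a grey frame, 210 x 310 mm, 0.3 kg. The hinge is stiff: the lid stays at any angle where it is left; 2 to 7 N on its outer half pushes it down.
- lid_hinge (a point): middle of the lid's hinge axis: in the case frame at x = +108, y = 0, z = 45.5 mm
- lid_front (a point): middle of the lid's free (front) edge, on its outer face: 213 mm from the hinge in the plane of the lid. The flat outer face (the top when shut) runs 11.5 mm outside a plane through the hinge axis.
- lid_inside: inner panel of the lid (its underside when shut), 190 x 290 mm, 3 mm thick, inset 10 mm from every edge; not to be touched. Origin: centre of the panel.
- latch_left (a joint): angle (rad) of the left latch: 0 = closed, straight down along the case front; 1.57 = straight out in the plane of the lid; limit 1.8. A black flap on the lid's front edge at y = +100 mm in the case frame (the left one seen from the robot), 45 mm wide (along y), 4 mm thick, flat, 36 mm from pivot to free end. It stays where it is left; 2 N at its free end turns it.
- latch_left_pivot (a point): middle of the left latch's pivot (axis parallel to the case's y): with the lid shut it lies at x = -111, y = +100, z = 52 mm in the case frame
- latch_left_tip (a point): middle of the left latch's free end, 36 mm from the pivot
- latch_right (a joint): angle (rad) of the right latch: 0 = closed, 1.57 = sticking straight out, limit 1.8. A black flap on the lid's front edge at y = -100 mm in the case frame (the right one seen from the robot), 45 mm wide (along y), 4 mm thick, flat, 36 mm from pivot to free end. Same size and friction as the left one.
- latch_right_pivot (a point): middle of the right latch's pivot: with the lid shut it lies at x = -111, y = -100, z = 52 mm in the case frame
- latch_right_tip (a point): middle of the right latch's free end, 36 mm from the pivot
- screwdriver: screwdriver lying on the counter beside the case, 200 mm long along its x, handle to -x; a bystander; origin: near its middle, on the counter
- tape: roll of masking tape lying flat, 100 mm across, 25 mm high; a bystander; origin: centre of its underside
- tape_measure: closed tape measure standing upright in front of the case, 62 x 34 mm, about 67 mm high; a bystander; origin: centre of its underside
- screw_box: cardboard box of screws, 120 x 75 x 55 mm high; a bystander; origin: centre of its underside
- bulb_box: light bulb box, 62 x 62 x 115 mm high; a bystander; origin: centre of its underside
- disc_stack: stack of cutting discs lying flat, 125 mm across, 30 mm high; a bystander; origin: centre of its underside
- spray_can: upright can, 65 mm across, 170 mm high; a bystander; origin: centre of its underside

How it is judged:
By the outcome, as a careful person would: the job done as asked, in the order asked, and still so for the second after the job is handed in, with the robot touching nothing.
It also fails if it takes over 64 s, if anything falls off the work surface, if the arm or the gripper's body presses on something with over 40 N, if the wrist force passes 120 N, or if a joint passes its speed limit or range.

## Working session

There is one attempt and no reset: what is moved stays moved. The work goes in short steps, Python scripts to look and compute and a tool call to move; the robot and the scene stay as the last step left them, time stands still between calls to the robot, and variables do not carry over. Pictures are saved under pics/ and viewed, at most 10 in all, crops included, and the job is handed in when it is done.

Besides the shell and the picture viewer there is one more tool, called after "Emit:" as name(argument=value, ...), one argument or row to a line, values as JSON. send_rows: Moves the arm, as the interface text tells. Its arguments: {"type":"object","properties":{"increments":{"type":"array"},"jaw":{"type":"number"}},"required":["increments"]}

```bash
mkdir -p pics; cat > h.py <<'E'
import numpy as np, cv2
from plant import ctrl
def R_of(c):
    a=np.array(c["attitude"],float)
    if a.shape==(3,3): return a
    from scipy.spatial.transform import Rotation as R
    return R.from_quat(a).as_matrix() if a.size==4 else R.from_euler('xyz',a,degrees=True).as_matrix()
def ray(name,px,c=None):
    c=c or ctrl.calibration(name); K=np.array(c["mtx"]); r,cc=px
    d=np.linalg.solve(K,[cc,r,1.]); d=R_of(c)@np.array([d[0],-d[1],-d[2]])
    return np.array(c["eye"]),d/np.linalg.norm(d)
def atz(name,px,z,c=None):
    o,d=ray(name,px,c); return o+d*(z-o[2])/d[2]
def tri(rays):
    A=sum(np.eye(3)-np.outer(d,d) for o,d in rays); b=sum((np.eye(3)-np.outer(d,d))@o for o,d in rays)
    p=np.linalg.solve(A,b); return p,[float(np.linalg.norm((np.eye(3)-np.outer(d,d))@(p-o))) for o,d in rays]
def proj(name,P,c=None):
    c=c or ctrl.calibration(name); q=R_of(c).T@(np.array(P)-np.array(c["eye"])); u=np.array(c["mtx"])@np.array([q[0],-q[1],-q[2]]); return u[1]/u[2],u[0]/u[2]
def save(name,f): 
    im=ctrl.snapshot(name); cv2.imwrite(f"pics/{f}.png",im[:,:,::-1]); return im
E
python3 - <<'E'
from h import *
np.set_printoptions(precision=4,suppress=True)
o=ctrl.get_obs(); print({k:np.round(o[k],3) for k in o})
print(ctrl.calibration("scene"),ctrl.calibration("top"))
save("scene","s0");save("top","t0")
pts=["case","lid_hinge","lid_front","lid_inside","latch_left_pivot","latch_left_tip","latch_right_pivot","latch_right_tip","screwdriver","tape","tape_measure","screw_box","bulb_box","disc_stack","spray_can"]
for p in pts:
    R=[];s=""
    for n in("scene","top"):
        q=ctrl.spot_point(p,n)
        if q: R.append(ray(n,q[0]["pixel"])); s+=f" {n} {np.round(q[0]['pixel'],1)} {q[0]['conf']:.2f} z0:{atz(n,q[0]['pixel'],0)[:2]}"
    print(p,s, tri(R) if len(R)==2 else "")
E
```

```text
{'clock': np.float64(0.0), 'joint_pos': array([-51.848,  20.588,   0.632,  -0.021, -70.135, -16.506]), 'qvel': array([-0.084,  0.086,  0.02 ,  0.037,  0.083,  0.119]), 'tau': array([  0.   , -58.273,  29.307,   6.997,   0.007,  -0.   ]), 'tool_pos': array([ 0.249, -0.627,  0.226]), 'orientation': array([ 179.907,   -0.007, -158.36 ]), 'force': array([ 0.544, -0.091,  0.055]), 'moment': array([ 0.035, -0.015,  0.041]), 'gripper_force': np.float64(0.0), 'opening': np.float64(0.088)}
{'mtx': array([[403.5629,   0.    , 275.0347],
       [  0.    , 403.5629, 206.0615],
       [  0.    ,   0.    ,   1.    ]]), 'eye': array([0.4766, 0.5619, 0.9514]), 'attitude': array([  32.134 ,   -0.7138, -173.4263])} {'mtx': array([[503.6924,   0.    , 282.6218],
       [  0.    , 503.6924, 202.9043],
       [  0.    ,   0.    ,   1.    ]]), 'eye': array([ 0.4422, -0.0151,  1.5723]), 'attitude': array([  4.097 ,   0.5113, -88.577 ])}
case  scene [238.8 241. ] 0.87 z0:[0.6109 0.0795] top [184.2 254.4] 0.82 z0:[0.6112 0.0917] (array([0.6084, 0.0903, 0.0212]), [0.00048066841227953106, 0.0004806684122794191
[... 1737 characters left out ...]
.6] 0.82 z0:[0.4961 0.4648] top [218.3 131.6] 0.61 z0:[0.4947 0.4732] (array([0.4949, 0.4669, 0.0204]), [0.0008088821814664603, 0.0008088821814664901])
bulb_box  scene [ 97.8 253.2] 0.56 z0:[ 0.6547 -0.449 ] top [173.2 426. ] 0.97 z0:[ 0.6587 -0.4453] (array([ 0.6559, -0.4441,  0.0048]), [0.0020791384692273596, 0.0020791384692273067])
disc_stack  scene [101.7 299.5] 0.56 z0:[ 0.4994 -0.4505] top [225.7 433.6] 0.81 z0:[ 0.4948 -0.4697] (array([ 0.4978, -0.4769, -0.025 ]), [0.00219973131240114, 0.002199731312401114])
spray_can  scene [388.5 194. ] 0.76 z0:[0.6539 0.4513] top [167.8 140.4] 0.95 z0:[0.6546 0.4528] (array([0.6537, 0.4518, 0.0033]), [0.0004105243332276625, 0.00041052433322789233])
```

View pics/s0.png

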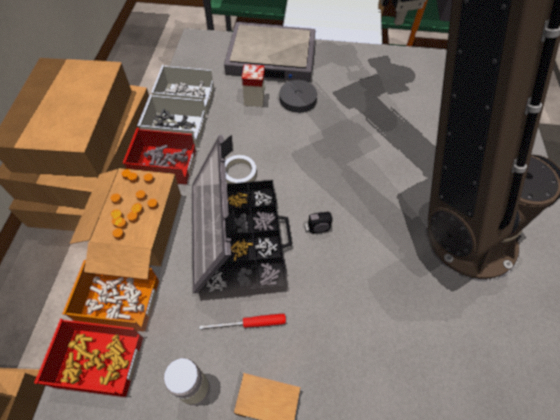

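View pics/t0.png

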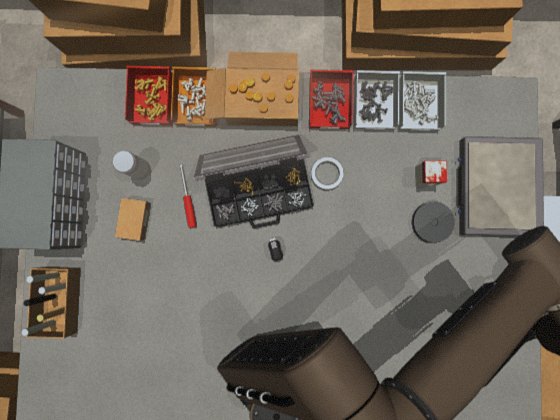

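Scene: the case is at about (238,241), the lid leans towards the robot, and the right latch shows at (142,228). Top: the lid strip runs from (197,165) to (308,140). I'll fit the case model to the detections.

```bash
cat >> h.py <<'E'
def case_pt(v,p): # v: x,y,yaw ; p case frame
    c,s=np.cos(v[2]),np.sin(v[2]); return np.array([v[0]+c*p[0]-s*p[1],v[1]+s*p[0]+c*p[1],p[2]])
def lid_pt(a,p): # closed-lid case coords -> case coords at lid angle a
    x,z=p[0]-.108,p[2]-.0455; c,s=np.cos(a),np.sin(a)
    return np.array([.108+x*c+z*s,p[1],.0455-x*s+z*c])
def model(v): # x,y,yaw,a,bl,br
    d={"case":[0,0,0],"lid_hinge":[.108,0,.0455],"lid_front":lid_pt(v[3],[-.105,0,.057])}
    for n,y,b in(("left",.1,v[4]),("right",-.1,v[5])):
        d[f"latch_{n}_pivot"]=lid_pt(v[3],[-.111,y,.052])
        d[f"latch_{n}_tip"]=lid_pt(v[3],[-.111-.036*np.sin(b),y,.052-.036*np.cos(b)])
    return {k:case_pt(v,p) for k,p in d.items()}
def overlay(name,im,v,box,f):
    im=im[:,:,::-1].copy(); k=4
    im=cv2.resize(im,None,fx=k,fy=k,interpolation=cv2.INTER_CUBIC)
    def ln(P,col):
        q=[proj(name,p)for p in P]; cv2.polylines(im,[np.array([[int(k*(c+.5)),int(k*(r+.5))]for r,c in q])],True,col,1)
    for z in(0,.045): ln([case_pt(v,[x,y,z])for x,y in((-.105,-.155),(.105,-.155),(.105,.155),(-.105,.155))],(0,255,0))
    ln([case_pt(v,lid_pt(v[3],[x,y,.057]))for x,y in((-.105,-.155),(.105,-.155),(.105,.155),(-.105,.155))],(0,0,255))
    for y,b in((.1,v[4]),(-.1,v[5])):
        ln([case_pt(v,lid_pt(v[3],[-.111-s*.036*np.sin(b),y+w,.052-s*.036*np.cos(b)]))for s,w in((0,-.0225),(1,-.0225),(1,.0225),(0,.0225))],(255,255,0))
    l,t,r,b=[k*q for q in box]; cv2.imwrite(f"pics/{f}.png",im[t:b,l:r][:600,:800])
E
cat > fit.py <<'E'
from h import *
from scipy.optimize import least_squares
def fit(v0,cams=("scene","top"),verbose=True):
    obs=[]
    for n in cams:
        for p in model(v0):
            q=ctrl.spot_point(p,n)
            if q: obs.append((n,p,np.array(q[0]["pixel"]),q[0]["conf"]))
    C={n:ctrl.calibration(n) for n in cams}
    def res(v):
        m=model(v); return np.concatenate([(np.array(proj(n,m[p],C[n]))-q)*c for n,p,q,c in obs])
    s=least_squares(res,v0,loss="soft_l1",bounds=([0,-1,-1,0,0,0],[1,1,1,1.75,1.8,1.8]))
    if verbose:
        for (n,p,q,c),r in zip(obs,res(s.x).reshape(-1,2)): print(n,p,np.round(q,1),np.round(r/c,1))
    return s.x
E
python3 - <<'E'
from fit import *
np.set_printoptions(precision=4,suppress=True)
a=save("scene","s1");b=save("top","t1")
v=fit([.61,.09,.2,1.15,1,1]); np.save("v.npy",v); print(v,ctrl.grasp_offset)
for k,p in model(v).items(): print(k,p)
overlay("scene",a,v,(150,120,330,270),"os"); overlay("top",b,v,(170,110,350,250),"ot")
c=lambda f: cv2.imread(f"pics/{f}.png")
A,B=cv2.resize(c("os"),(400,333)),cv2.resize(c("ot"),(400,311))
import numpy as np
cv2.imwrite("pics/o.png",np.hstack([A[:311],B]))
E
```

```text
scene case [237.9 238.5] [1.9 1.8]
scene lid_hinge [233.7 196.3] [2.9 0.2]
scene lid_front [188.2 221.2] [0.6 0.2]
scene latch_left_pivot [228.1 228.5] [ 0.4 -0.2]
scene latch_left_tip [220.9 232.3] [-1.7  0.7]
scene latch_right_pivot [151.3 222.2] [ 0.1 -1. ]
scene latch_right_tip [142.9 229.3] [-0.9  0.7]
top case [185.6 255.6] [-1.7  1.7]
top lid_hinge [149.4 248. ] [-1.3  0.4]
top lid_front [161.5 249.8] [ 3.1 -0.1]
top latch_left_pivot [177.3 215.4] [-1.6 -1.9]
top latch_left_tip [217.1 133. ] [-38.7  79.6]
top latch_right_pivot [157.7 285.2] [0.8 1.7]
top latch_right_tip [165.2 293.6] [-0.3 -4.8]
[0.6124 0.0828 0.2557 1.1204 1.6854 1.3602] 0.0188
case [0.6124 0.0828 0.    ]
lid_hinge [0.7169 0.1101 0.0455]
lid_front [0.6372 0.0893 0.2423]
latch_left_pivot [0.605  0.1842 0.2455]
latch_left_tip [0.5935 0.1812 0.2795]
latch_right_pivot [ 0.6556 -0.0093  0.2455]
latch_right_tip [ 0.6342 -0.0149  0.2739]
```

View pics/o.png

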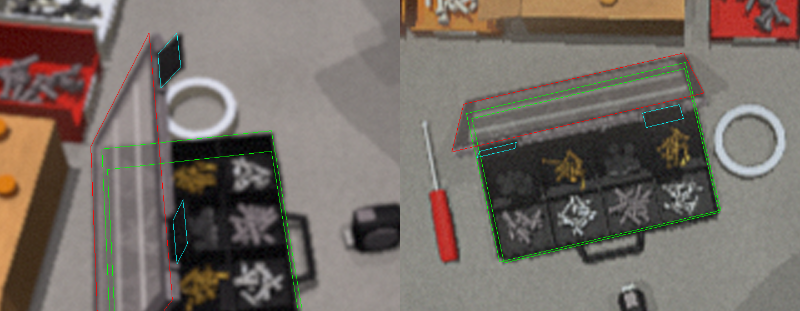

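Emit:
send_rows(
  increments=[
    [[0.1,0.15,0.25,-0.08],[0.25,0.35,0.5,-0.08],[0.4,0.6,0.67,-0.08],[0.5,0.8,0.67,-0.08],[0.575,0.92,0.67,-0.08]],
  ],
  jaw=0,
)

```text
clock: 3.02
tool_pos: [0.3651, -0.4415, 0.3622]
orientation: [-179.9, 0.1, -165.1]
force: [0.3, -0.8, -0.3]
opening: 0.0431
gripper_force: 0.0
```

Emit:
send_rows(
  increments=[
    [[0.15,0.25,0,0],[0.3,0.5,0,0],[0.45,0.72,0,0],[0.575,0.92,0,0]],
  ],
)

```text
clock: 3.52
tool_pos: [0.4798, -0.2576, 0.3609]
orientation: [-180.0, 0.0, -165.2]
force: [1.1, -0.4, 0.4]
opening: 0.0036
gripper_force: 0.0
```

Emit:
send_rows(
  increments=[
    [[0.15,0.25,0,0],[0.3,0.5,0,0],[0.45,0.72,0,0],[0.575,0.92,0,0]],
  ],
)

```text
clock: 4.03
tool_pos: [0.5948, -0.0735, 0.3607]
orientation: [-180.0, 0.0, -165.2]
force: [0.8, 0.2, -0.4]
opening: 0.0002
gripper_force: 0.0
```

Emit:
send_rows(
  increments=[
    [[0.15,0.25,0,0],[0.3,0.5,0,0],[0.45,0.72,0,0],[0.575,0.92,0,0],[0.575,0.92,0,0],[0.575,0.92,0,0]],
  ],
)

```text
clock: 4.78
tool_pos: [0.7089, 0.1087, 0.3602]
orientation: [-180.0, -0.0, -165.2]
force: [0.4, -0.1, -0.3]
opening: 0.0005
gripper_force: 0.0
```

Emit:
send_rows(
  increments=[
    [[0,0,-0.2,0],[0,0,-0.45,0],[0,0,-0.69,0],[-0.07,-0.02,-0.69,0],[-0.14,-0.035,-0.69,0],[-0.2,-0.053,-0.69,0],[-0.24,-0.063,-0.69,0],[-0.27,-0.07,-0.69,0],[-0.27,-0.07,-0.69,0]],
  ],
)

```text
clock: 5.9
tool_pos: [0.6548, 0.0946, 0.2231]
orientation: [180.0, 0.0, -165.2]
force: [0.3, 0.0, -0.8]
opening: 0.0005
gripper_force: 0.0
```

Emit:
send_rows(
  increments=[
    [[-0.05,-0.013,-0.03,0],[-0.094,-0.025,-0.058,0],[-0.135,-0.035,-0.083,0],[-0.172,-0.045,-0.108,0],[-0.21,-0.055,-0.137,0],[-0.245,-0.064,-0.167,0],[-0.28,-0.073,-0.2,0],[-0.312,-0.082,-0.232,0]],
  ],
)

```text
clock: 6.9
tool_pos: [0.5921, 0.0781, 0.1757]
orientation: [-180.0, -0.0, -165.2]
force: [1.2, 2.0, 0.9]
opening: 0.0005
gripper_force: 0.9
```

```bash
python3 - <<'E'
from fit import *
np.set_printoptions(precision=4,suppress=True)
a=save("scene","s2");save("top","t2")
v0=np.load("v.npy").copy(); v0[3]=.75
v=fit(v0);print(v)
overlay("scene",a,v,(150,120,330,270),"os2")
E
```

```text
scene case [239.5 239. ] [-0.3  1.2]
scene lid_hinge [234.4 197.2] [ 1.8 -0.7]
scene latch_left_pivot [236.6 266.2] [-1.2 -1.6]
scene latch_left_tip [228.  275.5] [0.1 1.1]
scene latch_right_pivot [237.8 242.5] [-76.1  10.9]
top case [184.8 257.3] [-1.   0.6]
top lid_hinge [148.9 250.1] [-0.8 -1.2]
top lid_front [190.3 255.2] [1.8 2.4]
top latch_left_pivot [203.4 224. ] [ 0.  -1.1]
top latch_left_tip [213.3 224.6] [-1.4 -0.8]
top latch_right_pivot [186.  293.5] [0.4 0.1]
top latch_right_tip [201.6 302.6] [-2.5 -5.9]
[0.6128 0.0809 0.2618 0.7124 1.6464 0.8142]
```

View pics/os2.png

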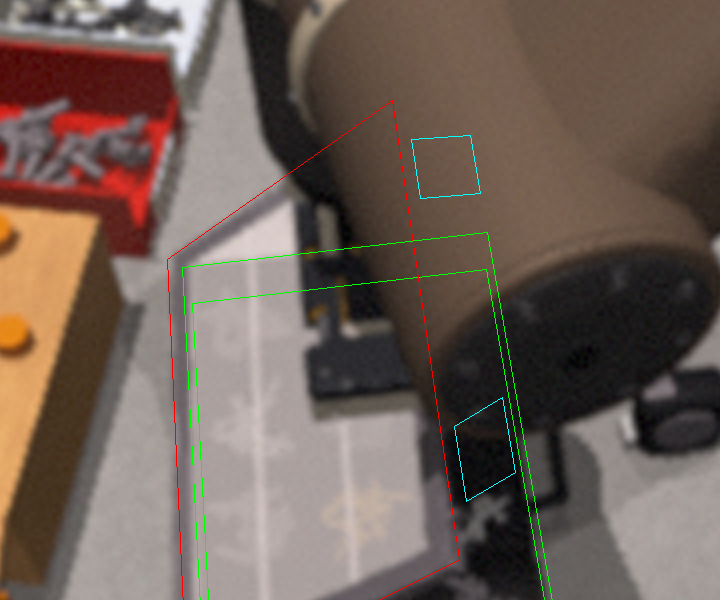

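The picture shows the finger on the outer face and the lid at about 0.71 rad, as planned. I'll keep going along the arc.

Emit:
send_rows(
  increments=[
    [[-0.06,-0.015,-0.07,0],[-0.113,-0.029,-0.15,0],[-0.155,-0.04,-0.235,0],[-0.194,-0.051,-0.32,0],[-0.22,-0.057,-0.41,0],[-0.242,-0.063,-0.5,0],[-0.246,-0.064,-0.53,0],[-0.25,-0.065,-0.555,0]],
  ],
)

```text
clock: 8.7
tool_pos: [0.5427, 0.0652, 0.0653]
orientation: [-180.0, -0.0, -165.2]
force: [-1.2, -0.1, 1.0]
opening: 0.0003
gripper_force: 0.7
```

Emit:
send_rows(
  increments=[
    [[0,0,-0.01,0],[0,0,-0.02,0],[0,0,-0.03,0],[0,0,-0.04,0],[0,0,-0.04,0]],
  ],
)

```text
clock: 9.32
tool_pos: [0.5426, 0.0652, 0.0573]
orientation: [-180.0, 0.0, -165.2]
force: [-2.6, -0.4, 3.1]
opening: 0.0009
gripper_force: 1.6
```

Emit:
send_rows(
  increments=[
    [[0,0,-0.005,0],[0,0,-0.01,0],[0,0,-0.015,0],[0,0,-0.02,0],[0,0,-0.02,0]],
  ],
)

```text
clock: 9.95
tool_pos: [0.5428, 0.0652, 0.0569]
orientation: [-180.0, 0.1, -165.1]
force: [-15.4, 1.4, 40.3]
opening: 0.0005
gripper_force: 19.8
```

Emit:
send_rows(
  increments=[
    [[0,0,0.1,0],[0,0,0.3,0],[-0.1,0,0.6,0],[-0.35,0,0.9,0],[-0.6,-0.05,1,0],[-0.8,-0.05,1,0],[-0.8,-0.05,1,0],[-0.8,-0.05,1,0]],
  ],
)

```text
clock: 10.95
tool_pos: [0.3829, 0.0555, 0.2536]
orientation: [180.0, 0.1, -165.2]
force: [0.6, -1.1, 0.0]
opening: 0.0001
gripper_force: 0.0
```

```bash
python3 - <<'E'
from fit import *
np.set_printoptions(precision=4,suppress=True)
save("scene","s3");save("top","t3");w=save("wrist","w3")
v0=np.load("v.npy").copy(); v0[3]=.05
v=fit(v0,("scene","top","wrist"));print(v); np.save("v3.npy",v)
for k,p in model(v).items(): print(k,p)
overlay("wrist",w,v,(0,0,560,420),"x")
C=ctrl.calibration("wrist");print(C["eye"],C["attitude"])
c=cv2.imread
k=4
import h
im=w
def ov(name,im,f):
    h.overlay(name,im,v,(0,0,560,420),f)
E
python3 - <<'E'
import cv2,numpy as np,sys
sys.path.insert(0,".")
w=cv2.resize(cv2.imread("pics/w3.png"),(560,420)); s=cv2.imread("pics/s3.png")[150:290,180:360]
s=cv2.resize(s,(540,420)); 
o=np.hstack([cv2.resize(w,(460,345)),cv2.resize(s,(340,345))]);cv2.imwrite("pics/c3.png",o)
E
```

```text
scene lid_hinge [235.3 198. ] [ 0. -1.]
scene lid_front [224.6 280.2] [-0.5  0.3]
scene latch_left_tip [260.7 298.9] [1.3 2. ]
scene latch_right_pivot [195.2 275.7] [-2.6  1.9]
scene latch_right_tip [196.3 289.6] [-2.4  0.3]
top case [184.4 256.1] [-0.2  2. ]
top lid_hinge [150.6 250.2] [-2.3 -0.5]
top lid_front [215.3 261.4] [0.6 3.1]
top latch_left_pivot [224.3 234.3] [ 0.9 -1.6]
top latch_left_tip [237.9 233. ] [-2.5  2.5]
top latch_right_pivot [211.2 296.1] [-0.5  1.2]
top latch_right_tip [221.9 304.5] [-0.1 -4.8]
wrist latch_right_tip [250.  158.6] [0.4 0.6]
[0.6116 0.0801 0.2446 0.     1.0629 1.2265]
case [0.6116 0.0801 0.    ]
lid_hinge [0.7164 0.1063 0.0455]
lid_front [0.5097 0.0547 0.057 ]
latch_left_pivot [0.4797 0.1503 0.052 ]
latch_left_tip [0.4492 0.1427 0.0345]
latch_right_pivot [ 0.5281 -0.0438  0.052 ]
latch_right_tip [ 0.4952 -0.052   0.0398]
[0.307  0.0351 0.4106] [-16.8097   0.0255 104.7224]
```

View pics/c3.png

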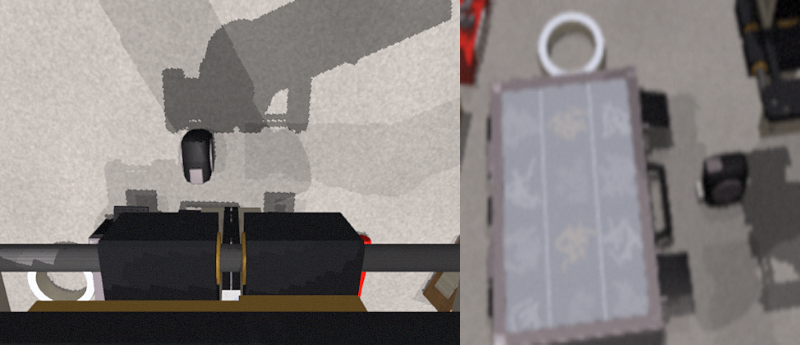

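The lid is shut and both latches stick out, at about (655,115) and (675,275) in the right-hand crop. The case hasn't moved. Next is the left latch: down from above, then in.

Emit:
send_rows(
  increments=[
    [[0.17,0.2,0,0],[0.3,0.4,-0.2,0],[0.348,0.438,-0.5,0],[0.348,0.438,-0.77,0],[0.348,0.438,-0.77,0],[0.348,0.438,-0.77,0]],
  ],
)

```text
clock: 12.9
tool_pos: [0.4533, 0.1434, 0.1009]
orientation: [180.0, 0.1, -165.2]
force: [0.7, 0.4, 0.3]
opening: 0.0004
gripper_force: 0.0
```

Emit:
send_rows(
  increments=[
    [[0,0,-0.1,0],[0,0,-0.2,0],[0,0,-0.25,0],[0,0,-0.3,0],[0,0,-0.34,0],[0,0,-0.37,0],[0,0,-0.39,0],[0,0,-0.39,0]],
  ],
)

```text
clock: 13.9
tool_pos: [0.4519, 0.1426, 0.0208]
orientation: [-180.0, -0.0, -165.2]
force: [-0.7, 0.2, -0.4]
opening: 0.0007
gripper_force: 0.2
```

Emit:
send_rows(
  increments=[
    [[0.01,0.003,0,0],[0.02,0.005,0,0],[0.03,0.008,0,0],[0.04,0.01,0,0],[0.05,0.013,0,0],[0.06,0.015,0,0],[0.06,0.015,0,0]],
  ],
)

```text
clock: 14.78
tool_pos: [0.4644, 0.1459, 0.0212]
orientation: [180.0, 0.0, -165.2]
force: [-0.1, -1.2, -0.8]
opening: 0.0002
gripper_force: 0.7
```

Emit:
send_rows(
  increments=[
    [[0.005,0.0013,0,0],[0.01,0.0026,0,0],[0.01,0.0026,0,0]],
  ],
)

```text
clock: 15.15
tool_pos: [0.4662, 0.1463, 0.0211]
orientation: [-180.0, -0.0, -165.2]
force: [-2.2, -0.3, -1.2]
opening: 0.0004
gripper_force: 0.9
```

Emit:
send_rows(
  increments=[
    [[0.005,0.0013,0,0],[0.005,0.0013,0,0],[0.005,0.0013,0,0]],
  ],
)

```text
clock: 15.52
tool_pos: [0.4672, 0.1466, 0.0212]
orientation: [-180.0, 0.0, -165.2]
force: [-2.7, -1.2, -1.9]
opening: 0.0003
gripper_force: 1.0
```

Emit:
send_rows(
  increments=[
    [[0.005,0.0013,0,0],[0.005,0.0013,0,0],[0.005,0.0013,0,0]],
  ],
)

```text
clock: 15.9
tool_pos: [0.4682, 0.1468, 0.0211]
orientation: [-180.0, -0.0, -165.2]
force: [-1.8, -1.3, -1.6]
opening: 0.0004
gripper_force: 1.1
```

Emit:
send_rows(
  increments=[
    [[0.003,0.0008,0,0],[0.005,0.0013,0,0],[0.005,0.0013,0,0]],
  ],
)

```text
clock: 16.27
tool_pos: [0.4685, 0.1468, 0.021]
orientation: [-180.0, -0.1, -165.2]
force: [-4.9, -0.0, -0.4]
opening: 0.0009
gripper_force: 2.7
```

Emit:
send_rows(
  increments=[
    [[0.003,0.0008,0,0],[0.005,0.0013,0,0],[0.005,0.0013,0,0]],
  ],
)

```text
clock: 16.65
tool_pos: [0.4686, 0.1468, 0.0209]
orientation: [-180.0, -0.2, -165.3]
force: [-9.9, 0.3, 4.0]
opening: 0.0005
gripper_force: 4.7
```

Emit:
send_rows(
  increments=[
    [[-0.05,-0.013,0,0],[-0.12,-0.03,0,0],[-0.12,-0.03,0.2,0],[-0.12,-0.03,0.4,0],[-0.05,-0.28,0.4,0],[0.02,-0.54,0.4,0],[0.1,-0.8,0.4,0],[0.158,-0.99,0.4,0],[0.158,-0.99,0.4,0],[0.158,-0.99,0.4,0]],
  ],
)

```text
clock: 17.9
tool_pos: [0.5015, -0.0505, 0.1013]
orientation: [180.0, 0.0, -165.3]
force: [-0.1, 0.1, -0.7]
opening: -0.0001
gripper_force: 0.0
```

Emit:
send_rows(
  increments=[
    [[0,0,-0.1,0],[0,0,-0.2,0],[0,0,-0.25,0],[0,0,-0.3,0],[0,0,-0.34,0],[0,0,-0.37,0],[0,0,-0.4,0],[0,0,-0.4,0]],
  ],
)

```text
clock: 18.9
tool_pos: [0.5015, -0.0507, 0.0206]
orientation: [180.0, -0.0, -165.2]
force: [0.1, 0.8, 0.0]
opening: 0.0005
gripper_force: 0.0
```

Emit:
send_rows(
  increments=[
    [[0.01,0.003,0,0],[0.02,0.005,0,0],[0.03,0.008,0,0],[0.04,0.01,0,0],[0.05,0.013,0,0],[0.06,0.015,0,0],[0.07,0.018,0,0],[0.07,0.018,0,0]],
  ],
)

```text
clock: 19.9
tool_pos: [0.5137, -0.0476, 0.0208]
orientation: [180.0, -0.2, -165.3]
force: [-8.5, -2.2, 4.7]
opening: 0.0005
gripper_force: 4.0
```

Emit:
send_rows(
  increments=[
    [[0.005,0.0013,0,0],[0.005,0.0013,0,0],[0.005,0.0013,0,0]],
  ],
)

```text
clock: 20.27
tool_pos: [0.5137, -0.0476, 0.0207]
orientation: [180.0, -0.3, -165.3]
force: [-10.8, -0.8, 6.6]
opening: 0.0002
gripper_force: 5.3
```

Emit:
send_rows(
  increments=[
    [[0.005,0.0013,0,0],[0.005,0.0013,0,0],[0.005,0.0013,0,0]],
  ],
)

```text
clock: 20.65
tool_pos: [0.5142, -0.0477, 0.0207]
orientation: [180.0, -0.4, -165.3]
force: [-11.5, -2.6, 6.9]
opening: 0.0003
gripper_force: 6.2
```

Emit:
send_rows(
  increments=[
    [[-0.05,-0.013,0,0],[-0.15,-0.04,0,0],[-0.15,-0.04,0.3,0],[-0.15,-0.04,0.6,0],[-0.3,-0.3,0.8,0],[-0.5,-0.6,0.8,0],[-0.6,-0.9,0.8,0],[-0.6,-0.9,0.8,0]],
  ],
)

```text
clock: 21.65
tool_pos: [0.3973, -0.2288, 0.1822]
orientation: [-179.9, 0.2, -165.4]
force: [0.1, 0.8, 0.1]
opening: 0.0003
gripper_force: 0.0
```

```bash
python3 - <<'E'
from fit import *
np.set_printoptions(precision=4,suppress=True)
a=save("scene","s4");b=save("top","t4")
v0=np.load("v3.npy").copy(); v0[3:]=.02,.1,.1
v=fit(v0);print(v); np.save("v4.npy",v)
s=cv2.resize(a[150:290,230:330,::-1],None,fx=4,fy=4,interpolation=cv2.INTER_CUBIC)
t=cv2.resize(b[180:260,200:320,::-1],None,fx=3.3,fy=3.3,interpolation=cv2.INTER_CUBIC)
o=np.zeros((560,800,3),np.uint8);o[:,:400]=s;o[:264,400:400+396]=t;cv2.imwrite("pics/c4.png",o)
E
```

```text
scene case [237.4 242.5] [ 1.7 -1.2]
scene lid_hinge [234.5 197.9] [-0.5 -0.3]
scene lid_front [223.  279.5] [-0.9  1.4]
scene latch_left_pivot [258.8 288.5] [ 0.3 -0.8]
scene latch_left_tip [268.1 289. ] [-2.9 -0.5]
scene latch_right_pivot [100.1 297.3] [ 90.  -17.9]
scene latch_right_tip [200.1 280.4] [-2.6 -0.2]
top case [183.9 257.3] [0.8 0.8]
top lid_hinge [149.5 248.8] [-0.9  2.1]
top lid_front [213.8 262.2] [2.1 0.6]
top latch_left_pivot [213.6 300.2] [ 10.6 -69.9]
top latch_left_tip [225.3 230.5] [0.3 1.3]
top latch_right_pivot [211.6 296.1] [0.4 0.1]
top latch_right_tip [213.1 301. ] [ 0.5 -4.8]
[0.61   0.0802 0.208  0.0819 0.0082 0.    ]
```

View pics/c4.png

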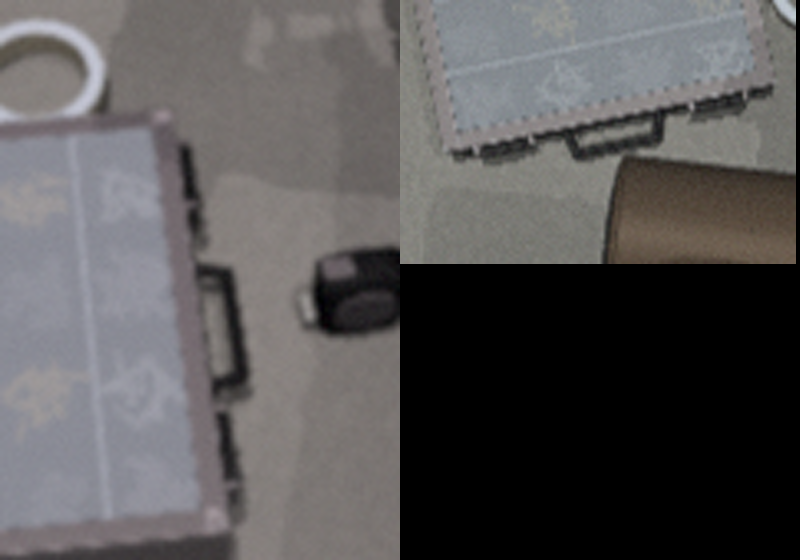

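Both latches look flat in the picture: (190,190) and (230,460) in the left crop. I'll check that the case and lid didn't shift compared with before the latch pushes.

```bash
python3 - <<'E'
import cv2,numpy as np
np.set_printoptions(precision=3,suppress=True)
for n,box in(("s",(180,140,285,295)),("t",(195,135,318,228))):
    A,B=[cv2.imread(f"pics/{n}{i}.png",0) for i in(3,4)]
    l,t,r,b=box
    print(n)
    for nm,(cl,ct,cr,cb) in {"LT":(l,t,(l+r)//2,(t+b)//2),"RT":((l+r)//2,t,r,(t+b)//2),"LB":(l,(t+b)//2,(l+r)//2,b),"RB":((l+r)//2,(t+b)//2,r,b)}.items():
        W=np.eye(2,3,dtype=np.float32)
        try:
            cc,W=cv2.findTransformECC(A[ct:cb,cl:cr],B,np.float32([[1,0,cl],[0,1,ct]]),cv2.MOTION_TRANSLATION,(3,100,1e-5),None,3)
            print(nm,round(cc,3),W[:,2]-[cl,ct])
        except cv2.error as e: print(nm,"fail")
E
```

```text
s
LT 0.999 [-0.022  0.013]
RT 0.796 [-0.791  0.001]
LB 0.987 [-0.006 -0.002]
RB 0.995 [-0.236 -0.077]
t
LT 0.977 [-0.064 -0.029]
RT 0.988 [-0.071 -0.117]
LB 0.982 [ 0.164 -0.256]
RB 0.822 [-0.015 -0.436]
```

```bash
python3 - <<'E'
from h import *
np.set_printoptions(precision=4,suppress=True)
for n in("scene","top"):
    im=save(n,"q"+n)
    for thing in("lid","case","latch_left","latch_right"):
        t=ctrl.trace(thing,n)
        if not t: print(n,thing,None);continue
        m=t[0]["mask"]; rr,cc=np.nonzero(m)
        P=np.array([atz(n,(r,c),.057)[:2] for r,c in zip(rr,cc)])
        q=cv2.minAreaRect((P*1000).astype(np.float32)); print(n,thing,round(t[0]["conf"],2),m.sum(),np.round(q[0],1),np.round(q[1],1),round(q[2],2))
        if 'latch' in thing:
            u=(P-[.612,.081])@[np.cos(.25),np.sin(.25)]; w=(P-[.612,.081])@[-np.sin(.25),np.cos(.25)]; print("  u",np.percentile(u,[2,50,98]),"w",np.percentile(w,[2,50,98]))
E
```

```text
Traceback (most recent call last):
  File "h.py", line 13, in atz
    o,d=ray(name,px,c); return o+d*(z-o[2])/d[2]
        ~~~^^^^^^^^^^^
  File "h.py", line 9, in ray
    c=c or ctrl.calibration(name); K=np.array(c["mtx"]); r,cc=px
           ~~~~~~~~~~~~~~~~^^^^^^
ValueError: time passes only in moves, steps and waits
```

```bash
python3 - <<'E'
from h import *
np.set_printoptions(precision=4,suppress=True)
for n in("scene","top"):
    im=save(n,"q"+n); C=ctrl.calibration(n)
    for thing in("lid","case","latch_left","latch_right"):
        t=ctrl.trace(thing,n)
        if not t: print(n,thing,None);continue
        m=t[0]["mask"]; rr,cc=np.nonzero(m)
        P=np.array([atz(n,(r,c),.057,C)[:2] for r,c in zip(rr,cc)])
        q=cv2.minAreaRect((P*1000).astype(np.float32)); print(n,thing,round(t[0]["conf"],2),m.sum(),np.round(q[0],1),np.round(q[1],1),round(q[2],2))
        if 'latch' in thing:
            u=(P-[.612,.081])@[np.cos(.25),np.sin(.25)]; w=(P-[.612,.081])@[-np.sin(.25),np.cos(.25)]; print("  u",np.percentile(u,[2,50,98]),"w",np.percentile(w,[2,50,98]))
E
```

```text
scene lid 0.76 9423 [610.5  85.4] [224.2 314.8] 13.29
scene case 0.8 10298 [600.6  91.9] [238.8 333.9] 12.58
scene latch_left 0.7 10318 [602.3  91.1] [240.9 331.8] 13.79
  u [-0.1077  0.002   0.106 ] w [-0.1438  0.0331  0.1713]
scene latch_right 0.49 46 [526.8 -28.5] [ 8.  60.5] 6.5
  u [-0.1147 -0.1102 -0.1066] w [-0.1152 -0.0925 -0.0549]
top lid 0.62 7334 [610.2  82.3] [228.7 313.2] 13.25
top case 0.74 7646 [602.9  80. ] [247.  315.3] 13.76
top latch_left 0.46 56 [482.4 153.5] [13.6 40.1] 12.72
  u [-0.1141 -0.1077 -0.1015] w [0.0831 0.1015 0.1217]
top latch_right None
```

```bash
python3 -c "
from plant import ctrl
print(ctrl.close_job())"
```

```text
the job is handed in; nothing more can be done
None
```

The lid is shut, both latches look flat against the case front, the hand is clear, and I handed the job in at about 22 s; the case did not measurably move while I pushed the latches, and I never touched the other goods.

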